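Light the fresh weld on the intercooler neck

TASK

I want to look over the fresh weld at the foot of the intercooler's neck. With the cordless work light still seated in its charging dock, swing its folded handle up until it clicks upright, then draw the light out by the handle, tip it, and hold it raised with the lens aimed at the weld, shining down at a slant of about 45 degrees from about 20 cm away. Do not bump the intercooler with the light or shift the other things on the bench, and finish while still holding the light there steadily.

Things in the scene. Friction and masses are not known exactly. Their poses are not given: they have to be found in the camera images.
- light: Cordless LED work light: black box 140 mm wide (its y), 112 high (z), 44 deep (x), red bands at top and bottom, pale lens on the front (-x), fins behind. Origin: centre of its underside. About 0.5 kg, centre of mass near mid-height. Starts upright in the dock's pocket, its underside 12 mm above the bench, lens roughly towards the robot; it comes out straight up, 45 mm to clear.
- handle (a joint): The light's U handle, hinged about the light's y, 62 mm above its underside at mid-depth. 0 = folded back from the lens, 1.25 rad off upright; 1.25 = upright on its stop, along the light's +z. Low friction (1 N square to the arms, 5-12 N pushing the bar level), stays where left; from 0.87 rad its arms ride over two spring balls (5 N at the grip) and past 1.1 it snaps to the stop and is held.
- grip (a point): Centre of the handle's black rubber grip: flat-sided bar 90 mm long (along the light's y), 20 mm high along the handle's arms, 14 mm thick across them, 100 mm from the hinge. Upright it is above the light's middle, 162 mm above its underside, 50 mm above its top, the 14 mm lying along the light's x. The arms are 10 mm rods 80 mm either side of the middle.
- lens (a point): centre of the lens, on the light's front face: 22 mm ahead of (-x) and 56 mm above its origin. The beam leaves it along the light's -x.
- dock: Charging dock, screwed to the bench: black base 110 x 200 x 12 mm with grey pocket walls up to 57 mm above the bench (30 mm at the front's middle); the pocket is 46.5 x 144 mm inside, 45 mm deep, so the light rocks in it a little. Origin: centre of its underside, on the bench; z up, same axes as the light standing in it.
- cooler: Aluminium intercooler lying flat, fixed to the bench on a thin steel sheet: 322 mm long, 150 wide (184 over two tabs), 70 high, ribbed core, a plain tank at each end. Origin: on the bench under the axis of the neck, which stands up from the far tank; core and other tank stretch to its -x (towards the robot), to 289 mm from the origin.
- weld (a point): centre of the weld bead, a ring of 60 mm diameter round the foot of the neck, 72 mm above the bench. The neck is an open tube 57 mm in diameter that rises another 44 mm above it.
- vband: bystander: steel V-band ring lying flat, 76 mm across, 18 mm high. Origin: centre of its underside.
- brush: bystander: yellow-handled brush lying on the bench, under 40 mm high. Origin: underside, at about its middle.
- spray: bystander: pale can with a blue band, 52 mm in diameter, 115 mm high, standing. Origin: centre of its underside.
Things that resemble listed ones, but are neither listed nor needed, are in the scene too. What is shaped like the light but purple is not meant.

How it is judged:
On the way, in this order (a step that is already met when the one before it is completed fails the run):
1. the handle stands upright in its detent while the light is still seated in the dock (value of joint handle above 1.18 rad and z of light in the frame of dock below 0.022 m), for 0.2 s.
2. the light is drawn clear of the dock by its handle (z of light in the frame of dock above 0.07 m and contact force between the fingers and handle above 1 N and contact force between light and dock below 0.2 N), for 0.2 s.
At the end, for the whole second after the job is handed in: Light held by its handle (still over 1.15 rad), touching nothing else, under 20 mm/s; lens over 130 mm up, beam 30-60 degrees from vertical and passing within 35 mm (both ways) of the weld's centre, 130-280 mm from the lens; bystanders within 30 mm of their starts (contact force between the fingers and handle above 1 N and value of joint handle above 1.15 rad and x of weld in the frame of lens between -0.28 and -0.13 m and y of weld in the frame of lens between -0.035 and 0.035 m and z of weld in the frame of lens between -0.035 and 0.035 m and angle between lens's own x axis and vertical between 0.52 and 1.05 rad and height (world z) of lens above 0.13 m and linear speed of light below 0.02 m/s and contact force between light and dock below 0.2 N and contact force between light and cooler below 0.2 N and contact force between light and spray below 0.2 N and distance of each of vband, brush, spray from where it was at the start of the episode below 0.03 m and contact force between light and vband below 0.2 N and contact force between light and brush below 0.2 N); the arm keeps its last pose, push and grip.
It fails at once if the light bumps the intercooler (contact force between light and cooler above 3 N).
It fails at once if a bystander is shifted (distance of any of vband, brush, spray from where it was at the start of the episode above 0.03 m).
It also fails if it takes over 69 s, if anything falls off the work surface, if the arm or the gripper's body presses on something with over 40 N, if the wrist force passes 120 N, or if a joint passes its speed limit or range.

ROBOT

A 6-joint arm with a two-finger parallel gripper is mounted at the origin on the work surface. World frame = base frame: x ahead of the robot, y to its left, z up, the work surface at z = 0. Lengths are in m, angles in rad, forces in N, time in s.
With the tool pointing down it reaches from about 0.35 to 0.85 m from the base axis. Payload 8.1 kg.
Tool frame: the origin (TCP) lies on the mounting face of the last link; the fingertips stand 186 mm ahead of it and the grasp point (between the pads) lies 167 mm ahead of it; z points along the fingers, y is the direction in which the jaws open and shut (so a half turn about z gives the same grasp; the last joint's range is limited). The gripper opens to 93 mm and grips with 3 to 60 N. Pads are 15 mm wide; open, the fingers measure 128 mm over their backs; the gripper's body (75 mm by 188 mm) begins 65 mm behind the grasp point.
Start: joints at [-1.314, 0.13, 1.488, -0, 1.523, -0.085], TCP at [0.201, -0.565, 0.405] pointing down, gripper open.
Joint ranges: [-2.96, 2.96], [-0.89, 2.26], [0.02, 2.5], [-1.34, 4.48], [0, 2.73], [-2.66, 2.66]. Speed limits (rad/s): [2.39, 2.39, 2.79, 3.14, 3.14, 3.14].

INTERFACE

Orientations are given as a rotation vector (axis times angle).
In Python, from plant import robot, read_camera, spotter gives the robot as it stands.
- The arm moves only by the tool arm_command, never from a script. Its arguments are lists of equal length, an entry for each row: "xyz": the shift along the world's x, y, z in cm, a list of three; "turn": the turn, a rotation vector about the world's x, y, z in rad, a list of three. A call has 1 to 12 rows; each row shifts and turns the commanded pose from where the row before left it; what a row does not reach is not made up. A row lasts 1/8 s, in which the tool goes at most 62.5 mm and 10.7 degrees, less where a joint would pass 70% of its speed; a pose out of reach is approached as far as the arm can. A call is refused whole if a number of a shift passes 6.25 or a number of a turn 0.188, either way. A call with a gripper value outside its range is refused whole. "gripper" is the finger opening in cm, from 0 to 9.3, set as the call begins (left out, the last holds). The fingers move at their own pace and stop on an object; "force" is the grip in N (left out, the last holds). Time passes only in rows, so rows that do not move let the fingers close. It gives the time, the measured TCP pose, the force and the opening at its end, in the units of the state.
- robot.read_state(): the state, without advancing time (a new reading comes with each control period).
- read_camera(name): name is "side" or "top" or "wrist"; returns a dict with "frame" (480x640x3 uint8, red, green, blue), "z_map" (480x640 float32, m along the optical axis (not along the pixel's ray), 0 where there is no reading), "fx", "fy", "cx", "cy" (pixels), "eye" and "orientation" of the camera in the world. Camera axes: x right, y down, z forward; pixel columns grow to the right and rows downward; lengths in m; the calibration is good to about 2 mm. A picture is of the moment at which its call begins.
- robot.close_job(): hands the job in, once; it reports no verdict.
Trained networks look in a picture, given as the dict that the camera call returned (one of the last four; its "shot" number tells which), for a name from the list of things; names that differ only in an ending like _2 or _b are one class to them, and where a whole thing is asked for, a point or a joint stands for the part that bears it (a point fixed in the world has none). Each returns a list of dicts, best first, with "confidence" (0 to 1); they miss things now and then, are a little off and sometimes report something else, mostly with a low value. They report only what shows in the picture. A call takes as long as a camera call. They do not tell look-alikes from the thing itself.
- spotter.masks_of(picture, query): "pixels" (480x640 bool, what is visible of it) and "centre" ([row, column] in pixels, amid what is visible of it).
The state is a dict: "t": time; "q": joint angles; "dq": joint speeds; "joint_torque": joint torques, N m; "tool_pos": TCP position; "orientation": TCP orientation; "force": force on the tool from outside, world axes, zero at the start; "wrist_torque": the same for the moment, N m; "opening": finger opening in m.
Only numpy, scipy, OpenCV 4.12 (cv2) and the standard library are available. Lean on these libraries where they do the work, as an engineer would, in place of code of your own. Each camera call takes 0.05 s, during which the arm holds its last target. There are 200 camera calls.

## Working session

There is one attempt and no reset: what is moved stays moved. The work goes in short steps, Python scripts to look and compute and a tool call to move; the robot and the scene stay as the last step left them, time stands still between calls to the robot, and variables do not carry over. Pictures are saved under pics/ and viewed, about 8 in all and at most 12, crops included, and the job is handed in when it is done.

Besides the shell and the picture viewer there is one more tool, called after "Request:" as name(argument=value, ...), one argument or row to a line, values as JSON. arm_command: Moves the arm, as the interface text tells. Its arguments: {"type":"object","properties":{"xyz":{"type":"array","items":{"type":"array","items":{"type":"number"}}},"turn":{"type":"array","items":{"type":"array","items":{"type":"number"}}},"gripper":{"type":"number"},"force":{"type":"number"}},"required":["xyz","turn"]}

```bash
ls; mkdir -p pics
cat > h.py <<'E'
import numpy as np, cv2
from scipy.spatial.transform import Rotation as R
from plant import robot, read_camera, spotter
def rot(o):
    o=np.array(o,float)
    return o if o.shape==(3,3) else (R.from_rotvec(o).as_matrix() if o.size==3 else R.from_quat(o).as_matrix())
def cloud(p):
    z=p["z_map"]; v,u=np.mgrid[:480,:640]
    c=np.stack([(u-p["cx"])/p["fx"]*z,(v-p["cy"])/p["fy"]*z,z],-1)
    w=c@rot(p["orientation"]).T+np.array(p["eye"]); w[z<=0]=np.nan
    return w
E
python3 - <<'E'
from h import *
ims=[]
for n in ["top","side"]:
    p=read_camera(n); w=cloud(p); np.savez(n+".npz",w=w,f=p["frame"])
    cv2.imwrite(f"pics/{n}0.png",p["frame"][:,:,::-1])
    print(n,p["eye"],p["orientation"],p["fx"])
    for q in ["light","handle","dock","cooler","weld","vband","brush","spray"]:
        try:
            for m in spotter.masks_of(p,q)[:3]:
                k=m["pixels"]; pts=w[k]; pts=pts[~np.isnan(pts[:,0])]
                print(q,round(m["confidence"],2),np.round(m["centre"]),k.sum(),np.round(np.median(pts,0),3),np.round(np.percentile(pts,2,axis=0),3),np.round(np.percentile(pts,98,axis=0),3))
        except Exception as e: print(q,e)
print(robot.read_state())
E
```

```text
pics
top [ 0.36231619 -0.01380532  1.55609518] [-2.16081091  2.20328407 -0.0753473 ] 607.4261065475484
light 0.83 [320. 235.] 1920 [0.255 0.215 0.108] [0.212 0.136 0.039] [0.347 0.305 0.118]
light 0.67 [212. 253.] 2054 [0.507 0.166 0.12 ] [0.458 0.081 0.003] [0.603 0.248 0.13 ]
light 0.34 [259. 404.] 14932 [ 0.397 -0.189  0.063] [ 0.207 -0.312 -0.004] [ 0.593 -0.08   0.079]
handle 0.89 [186. 266.] 641 [0.572 0.133 0.113] [0.465 0.076 0.079] [0.604 0.242 0.122]
handle 0.71 [290. 231.] 839 [0.324 0.224 0.096] [ 0.25   0.131 -0.001] [0.351 0.308 0.106]
dock 0.91 [234. 255.] 2116 [0.481 0.173 0.013] [0.422 0.081 0.002] [0.563 0.283 0.091]
cooler 0.89 [257. 405.] 14781 [ 0.396 -0.189  0.063] [ 0.208 -0.312 -0.004] [ 0.592 -0.08   0.079]
weld 0.67 [257. 399.] 14615 [ 0.397 -0.189  0.063] [ 0.209 -0.311 -0.004] [ 0.592 -0.081  0.079]
vband 0.86 [127. 313.] 314 [0.709 0.033 0.016] [ 0.667  0.    -0.002] [0.739 0.072 0.024]
brush 0.84 [200. 148.] 996 [0.553 0.454 0.018] [0.441 0.425 0.001] [0.625 0.477 0.026]
spray 0.77 [184. 520.] 627 [ 0.566 -0.476  0.11 ] [ 0.545 -0.508  0.013] [ 0.591 -0.
[... 977 characters left out ...]
 0.544 -0.595 -0.002] [ 0.602 -0.457  0.115]
{'t': 0.9, 'q': array([-1.31438617e+00,  1.30375999e-01,  1.48817947e+00, -4.51992045e-06,
        1.52301644e+00, -8.53816311e-02]), 'dq': array([ 0.00057558,  0.00135522,  0.00133323, -0.00256153, -0.00129799,
       -0.0003492 ]), 'joint_torque': array([ 1.13600872e-03, -5.59749949e+01, -4.92062223e+01,  7.69245671e-02,
        2.23331933e-02, -1.14603588e-05]), 'tool_pos': array([ 0.20113763, -0.56528841,  0.40476086]), 'orientation': array([ 3.09580765e+00,  5.34272520e-01, -4.28307354e-06]), 'force': array([ 0.19509035, -0.29941232, -1.03163171]), 'wrist_torque': array([-0.0260593 , -0.00698923,  0.01321496]), 'opening': 0.09298337669285796}
```

Run:
```python
import numpy as np, cv2
a=cv2.imread("pics/top0.png")[80:420,110:590]; b=cv2.imread("pics/side0.png")
a=cv2.resize(a,(800,567)); cv2.imwrite("pics/top0c.png",a)
cv2.imwrite("pics/side0c.png",cv2.resize(b[90:480,150:550],(615,600)))
```

```text
(no output)
```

View pics/top0c.png

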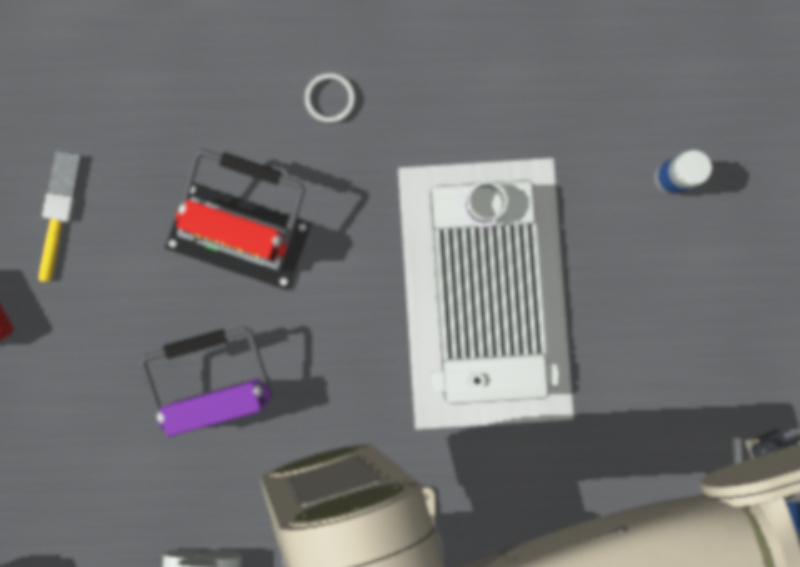

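View pics/side0c.png

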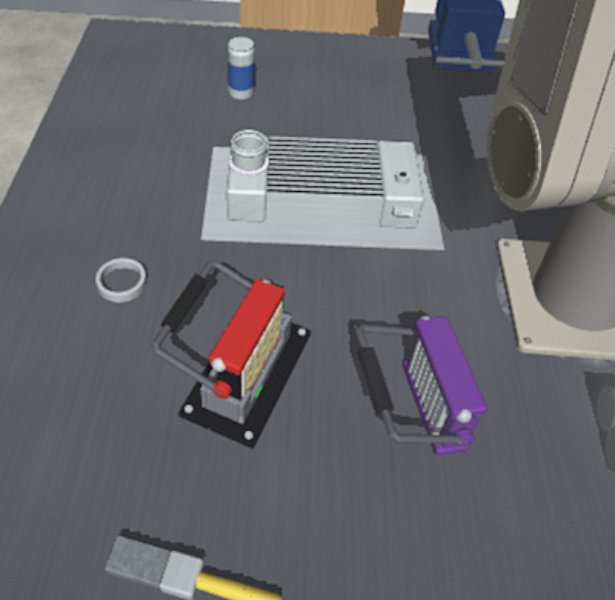

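The pictures show the red light in its black dock (top crop about 232,230), its folded handle behind it with the grip at (250,167), the purple decoy at (215,405), and the intercooler's neck at (488,200). Now I'll work out the poses.

Run:
```python
import numpy as np, cv2
for n in ["top","side"]:
    d=np.load(n+".npz"); w=d["w"]; f=d["f"].astype(int)
    r,g,b=f[...,0],f[...,1],f[...,2]
    X,Y,Z=w[...,0],w[...,1],w[...,2]
    box=(X>.4)&(X<.65)&(Y>.05)&(Y<.3)
    red=(r>120)&(g<80)&(b<80)&box&(Z>.115)&(Z<.135)
    p=w[red][:,:2].astype(np.float32); mr=cv2.minAreaRect(p)
    print(n,"top red",red.sum(),np.median(Z[red]),mr, np.round(cv2.boxPoints(mr),3).tolist())
    # grip: behind
    gr=box&(Z>.07)&(Z<.135)&(r<60)&(X>.53)
    q=w[gr]; print("grip",len(q),np.round(np.median(q,0),3)); mr=cv2.minAreaRect(q[:,:2].astype(np.float32)); print(mr)
    nk=(Z>.1)&(Z<.13)&(X>.45)&(X<.62)&(Y>-.27)&(Y<-.08)
    p=w[nk]; print("neck",nk.sum(),np.median(p[:,2]),cv2.minEnclosingCircle(p[:,:2].astype(np.float32)),cv2.fitEllipse(p[:,:2].astype(np.float32)))
    sh=(Z>.06)&(Z<.075)&(X>.15)&(X<.65)&(Y>-.35)&(Y<-.05)
    print("cooler",cv2.minAreaRect(w[sh][:,:2].astype(np.float32)))
    dk=box&(Z>.008)&(Z<.016); mr=cv2.minAreaRect(w[dk][:,:2].astype(np.float32)); print("dockbase",mr)
    ring=(Z>.008)&(Z<.025)&(X>.65)&(X<.76)&(Y>-.02)&(Y<.1); print("vband",cv2.minEnclosingCircle(w[ring][:,:2].astype(np.float32)))
```

```text
top top red 959 0.12463415511009313 ((0.49541768431663513, 0.18135638535022736), (0.13916482031345367, 0.042559750378131866), 70.14225006103516) [[0.4519999921321869, 0.12300000339746475], [0.492000013589859, 0.10899999737739563], [0.5389999747276306, 0.23999999463558197], [0.49900001287460327, 0.2540000081062317]]
grip 257 [0.582 0.147 0.117]
((0.5818484425544739, 0.15015874803066254), (0.08566159754991531, 0.021163521334528923), 73.13600158691406)
neck 158 0.11354143463547972 ((0.528279185295105, -0.19076143205165863), 0.03001364879310131) ((0.5276890397071838, -0.18995413184165955), (0.05438511446118355, 0.05482559651136398), 128.6683349609375)
cooler ((0.4006614089012146, -0.20350149273872375), (0.3222455084323883, 0.16594138741493225), 2.4528181552886963)
dockbase ((0.5239761471748352, 0.17750392854213715), (0.24450205266475677, 0.24086710810661316), 1.2299648523330688)
vband ((0.700179398059845, 0.04308793321251869), 0.07103361189365387)
side top red 1259 0.12308590622125459 ((0.494096577167511, 0.181869238615036), (0.14297272264957428, 0.044240668416023254), 70.1182632446289) [[0.4490000009536743, 0.12200000137090683], [0.4909999966621399, 0.10700000077486038], [0.5389999747276306, 0.24199999868869781], [0.49799999594688416, 0.25699999928474426]]
grip 394 [0.581 0.156 0.115]
((0.5784947872161865, 0.1808508038520813), (0.056980375200510025, 0.1483021229505539), 7.21718168258667)
neck 240 0.10934021569863295 ((0.528283953666687, -0.1879986822605133), 0.031130531802773476) ((0.5277289748191833, -0.18722772598266602), (0.05456160381436348, 0.05480967089533806), 130.9207305908203)
cooler ((0.39994385838508606, -0.19356660544872284), (0.32250162959098816, 0.1553991138935089), 2.779231071472168)
dockbase ((0.49434947967529297, 0.18350479006767273), (0.20177137851715088, 0.11071392148733139), 69.71904754638672)
vband ((0.7040994167327881, 0.03900600224733353), 0.04006386548280716)
```

Request:
arm_command(
  xyz=[
    [2.8,5.2,0],
    [2.8,5.2,0],
    [2.8,5.2,0],
    [2.8,5.2,0],
    [2.8,5.2,0],
    [2.8,5.2,0],
    [2.8,5.2,0],
    [2.8,5.2,0],
    [2.8,5.2,0],
    [2.8,5.2,0],
    [2.8,5.2,0],
    [2.8,5.2,0],
  ],
  turn=[
    [0,0,0.074],
    [0,0,0.074],
    [0,0,0.074],
    [0,0,0.074],
    [0,0,0.074],
    [0,0,0.074],
    [0,0,0.074],
    [0,0,0.074],
    [0,0,0.074],
    [0,0,0.074],
    [0,0,0.074],
    [0,0,0.066],
  ],
  gripper=5,
  force=20,
)

```text
t: 2.4
tool_pos: [0.5378, 0.0607, 0.405]
orientation: [2.571, 1.805, 0.001]
force: [-0.2, -0.2, 0.2]
opening: 0.0499
```

Request:
arm_command(
  xyz=[
    [2.3,4.5,-1.5],
    [2.4,4.5,-2.0],
    [0,0,0],
  ],
  turn=[
    [0,0,0],
    [0,0,0],
    [0,0,0],
  ],
)

```text
t: 2.78
tool_pos: [0.5841, 0.1516, 0.3664]
orientation: [-2.568, -1.805, 0.006]
force: [-0.4, -0.8, -0.4]
opening: 0.0499
```

```bash
cat >> h.py <<'E'
def st():
    s=robot.read_state(); T=rot(s["orientation"]); g=s["tool_pos"]+.167*T[:,2]
    print("t",round(s["t"],2),"tcp",np.round(s["tool_pos"],4),"grasp",np.round(g,4),"toolz",np.round(T[:,2],3),"tooly hd",round(np.degrees(np.arctan2(T[1,1],T[0,1])),1),"F",np.round(s["force"],1),"M",np.round(s["wrist_torque"],2),"open",round(s["opening"],4),"q",np.round(s["q"],2))
    return s,T,g
E
python3 - <<'E'
from h import *
st()
p=read_camera("wrist"); np.savez("wrist.npz",w=cloud(p),f=p["frame"]); cv2.imwrite("pics/w1.png",p["frame"][:,:,::-1])
w=cloud(p)
for m in spotter.masks_of(p,"handle")[:2]+spotter.masks_of(p,"grip")[:2]:
    k=m["pixels"]; pts=w[k]; pts=pts[(pts[:,2]>.07)&(pts[:,2]<.14)]
    print(m["confidence"],m["centre"],np.round(np.median(pts,0),4),cv2.minAreaRect(pts[:,:2].astype(np.float32)))
E
```

```text
t 2.77 tcp [0.5841 0.1516 0.3664] grasp [0.5833 0.1515 0.1994] toolz [-0.005 -0.    -1.   ] tooly hd -19.8 F [-0.4 -0.8 -0.4] M [-0.09 -0.04  0.04] open 0.0499 q [0.17 0.16 1.52 0.   1.46 0.51]
0.85 [301.1, 8.2] [0.3508 0.1801 0.0947] ((0.3497816324234009, 0.18518699705600739), (0.03264845162630081, 0.01052654255181551), 87.99134826660156)
0.7 [198.6, 310.1] [0.5836 0.1789 0.113 ] ((0.5770138502120972, 0.19142037630081177), (0.0852665975689888, 0.17420445382595062), 17.21550750732422)
0.76 [195.6, 314.4] [0.5838 0.1791 0.113 ] ((0.5772403478622437, 0.19174155592918396), (0.08483163267374039, 0.17423994839191437), 17.57921600341797)
0.67 [300.9, 3.2] [0.3509 0.18   0.0946] ((0.34980201721191406, 0.18550872802734375), (0.03331102803349495, 0.010646664537489414), 88.39225006103516)
```

View pics/w1.png

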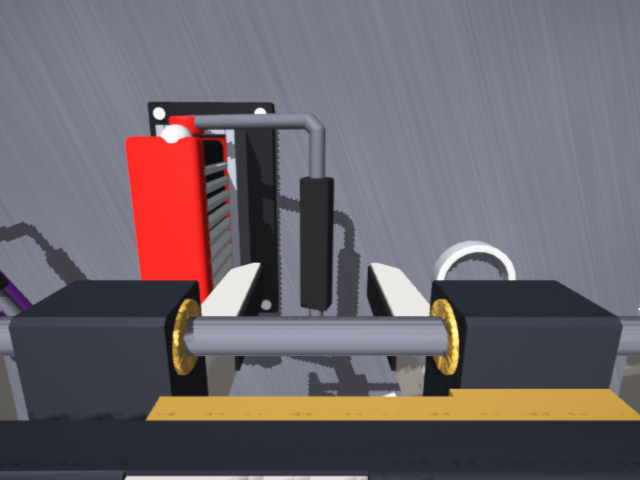

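The wrist view shows the grip bar (columns 303–333) midway between the fingertips (260 and 370), parallel to the pads. Next: descend around it.

Request:
arm_command(
  xyz=[
    [0,0,-2.4],
    [0,0,-2.4],
    [0,0,-2.4],
    [0,-0.2,-2.2],
    [0,0,0],
    [0,0,0],
  ],
  turn=[
    [0,0,0],
    [0,0,0],
    [0,0,0],
    [0,0,0],
    [0,0,0],
    [0,0,0],
  ],
)

```text
t: 3.68
tool_pos: [0.5846, 0.146, 0.2777]
orientation: [2.573, 1.8, 0.003]
force: [-0.4, 0.9, 0.2]
opening: 0.0499
```

Request:
arm_command(
  xyz=[
    [0,0,0],
    [0,0,0],
    [0,0,0],
    [-0.59,0.21,1.12],
    [-0.59,0.21,1.13],
    [-0.76,0.28,0.96],
    [-0.76,0.28,0.96],
    [0,0,0],
  ],
  turn=[
    [0,0,0],
    [0,0,0],
    [0,0,0],
    [0,0,0],
    [0,0,0],
    [0,0,0],
    [0,0,0],
    [0,0,0],
  ],
  gripper=3.0,
)

```text
t: 4.68
tool_pos: [0.558, 0.1567, 0.3209]
orientation: [2.571, 1.8, 0.009]
force: [5.9, -0.9, 4.1]
opening: 0.0301
```

Run:
```python
from h import *
st()
p=read_camera("side"); cv2.imwrite("pics/s2.png",cv2.resize(p["frame"][200:400,200:400,::-1],(600,600)))
```

```text
t 4.67 tcp [0.558  0.1567 0.3209] grasp [0.5591 0.1568 0.1539] toolz [ 0.007  0.001 -1.   ] tooly hd -20.0 F [ 5.9 -0.9  4.1] M [-0.42 -1.04  0.01] open 0.0301 q [ 0.19  0.13  1.65 -0.    1.36  0.53]
```

View pics/s2.png

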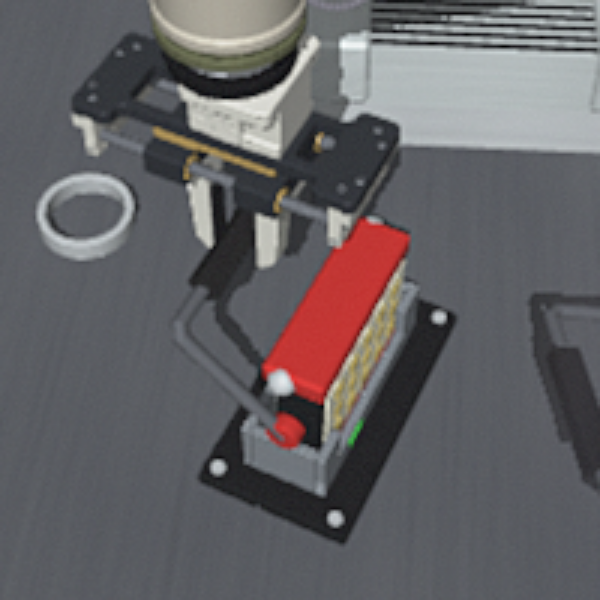

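The crop shows the bar caged between the fingers (about 230,240), the handle part-way up and the light seated. Force is about 6 N, so I'll continue the arc.

Request:
arm_command(
  xyz=[
    [-1.18,0.43,0.4],
    [-1.18,0.43,0.4],
    [-1.18,0.43,0.45],
    [-1.18,0.43,0.45],
    [-0.75,0.27,0.1],
    [-0.75,0.27,0.1],
    [-0.42,0.15,0],
    [-0.42,0.15,0],
    [0,0,0],
    [0,0,0],
  ],
  turn=[
    [0,0,0],
    [0,0,0],
    [0,0,0],
    [0,0,0],
    [0,0,0],
    [0,0,0],
    [0,0,0],
    [0,0,0],
    [0,0,0],
    [0,0,0],
  ],
)

```text
t: 5.98
tool_pos: [0.4865, 0.182, 0.3361]
orientation: [-2.573, -1.802, 0.001]
force: [0.3, 0.7, -0.1]
opening: 0.0298
```

Run:
```python
from h import *
s,T,g=st(); d=g[:2]-[.4945,.1817]; print("r",d@[.94,-.342],"lat",d@[.342,.94])
p=read_camera("side"); w=cloud(p); np.savez("s3.npz",w=w,f=p["frame"]); cv2.imwrite("pics/s3.png",cv2.resize(p["frame"][200:400,200:400,::-1],(600,600)))
f=p["frame"].astype(int); X,Y,Z=w[...,0],w[...,1],w[...,2]
red=(f[...,0]>120)&(f[...,1]<80)&(f[...,2]<80)&(Z>.115)&(Z<.135)&(X>.4)&(X<.65)&(Y>.05)&(Y<.3)
print(red.sum(),np.median(Z[red]),cv2.minAreaRect(w[red][:,:2].astype(np.float32)))
```

```text
t 5.97 tcp [0.4865 0.182  0.3361] grasp [0.4864 0.182  0.1691] toolz [-0.001 -0.    -1.   ] tooly hd -20.0 F [ 0.3  0.7 -0.1] M [-0.12 -0.15  0.02] open 0.0298 q [ 0.26 -0.04  1.79  0.    1.39  0.61]
r -0.007737938333568732 lat -0.002487844400137852
684 0.12311223181115821 ((0.4945879578590393, 0.18699653446674347), (0.13462388515472412, 0.043089840561151505), 68.14768981933594)
```

View pics/s3.png

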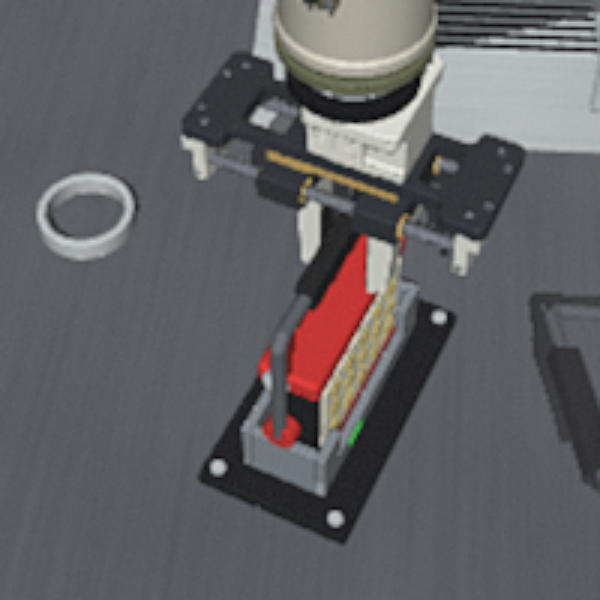

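The crop shows the handle arm rising vertically above its red hinge knob (280,430) and the light still seated. I'll check the angle with depth.

Run:
```python
import numpy as np
d=np.load("s3.npz"); w=d["w"]; f=d["f"].astype(int)
e=w-np.array([.4945,.1817,0]); r=e[...,0]*.94-e[...,1]*.342; l=e[...,0]*.342+e[...,1]*.94; z=w[...,2]
for a,b in [(.09,.11),(.11,.13),(.13,.15),(.15,.17)]:
    k=(l>.07)&(l<.092)&(abs(r)<.12)&(z>a)&(z<b); print("rod",a,k.sum(),np.median(r[k]).round(4),np.median(l[k]).round(4))
k=(abs(l)<.06)&(abs(r)<.04)&(z>.145)&(z<.2)&(f.max(-1)<70); print("grip",k.sum(),np.percentile(r[k],[5,50,95]).round(4),np.percentile(z[k],[5,50,95]).round(4),np.percentile(l[k],[5,95]).round(3))
```

```text
rod 0.09 34 -0.0019 0.0844
rod 0.11 71 -0.0022 0.0742
rod 0.13 31 -0.0027 0.0845
rod 0.15 40 -0.0021 0.084
grip 312 [-0.0078 -0.0015  0.0065] [0.1743 0.1831 0.1895] [-0.018  0.045]
```

Request:
arm_command(
  xyz=[
    [0.34,0.0,0.2],
    [0.33,0.0,0.2],
    [0,0,0],
    [0,0,0],
  ],
  turn=[
    [0,0,0],
    [0,0,0],
    [0,0,0],
    [0,0,0],
  ],
)

```text
t: 6.52
tool_pos: [0.4933, 0.1821, 0.3404]
orientation: [-2.573, -1.802, 0.0]
force: [0.4, 0.5, 0.5]
opening: 0.0301
```

Request:
arm_command(
  xyz=[
    [0,0,0],
    [0,0,0],
    [0,0,0],
    [0,0,0],
    [0,0,0],
    [0,0,0],
  ],
  turn=[
    [0,0,0],
    [0,0,0],
    [0,0,0],
    [0,0,0],
    [0,0,0],
    [0,0,0],
  ],
  gripper=0.8,
  force=60,
)

```text
t: 7.28
tool_pos: [0.4932, 0.1821, 0.3403]
orientation: [-2.573, -1.802, 0.0]
force: [1.0, 0.4, -2.2]
opening: 0.0135
```

Run:
```python
from h import *
s,T,g=st(); d=g[:2]-[.4945,.1817]; print("r",d@[.94,-.342],"lat",d@[.342,.94])
```

```text
t 7.28 tcp [0.4932 0.1821 0.3403] grasp [0.4931 0.1821 0.1733] toolz [-0. -0. -1.] tooly hd -20.0 F [ 1.   0.4 -2.2] M [-0.02 -0.01 -0.03] open 0.0135 q [ 0.26 -0.03  1.77  0.    1.4   0.61]
r -0.0014624075379385414 lat -8.428525463712272e-05
```

Request:
arm_command(
  xyz=[
    [0,0,0.8],
    [0,0,1.2],
    [0,0,1.5],
    [0,0,1.5],
    [0,0,1.5],
    [0,0,2],
    [0,0,2],
    [0,0,2],
    [0,0,2],
    [0,0,2],
    [0,0,2],
    [0,0,0],
  ],
  turn=[
    [0,0,0],
    [0,0,0],
    [0,0,0],
    [0,0,0],
    [0,0,0],
    [0,0,0],
    [0,0,0],
    [0,0,0],
    [0,0,0],
    [0,0,0],
    [0,0,0],
    [0,0,0],
  ],
)

```text
t: 8.78
tool_pos: [0.4935, 0.1822, 0.5279]
orientation: [2.572, 1.801, 0.006]
force: [0.8, -0.6, -5.8]
opening: 0.0135
```

Run:
```python
from h import *
s,T,g=st()
p=read_camera("side"); cv2.imwrite("pics/s4.png",p["frame"][:,:,::-1])
```

```text
t 8.78 tcp [0.4935 0.1822 0.5279] grasp [0.4941 0.1823 0.3609] toolz [ 0.004  0.001 -1.   ] tooly hd -20.0 F [ 0.8 -0.6 -5.8] M [-0.09 -0.06 -0.03] open 0.0135 q [ 0.26 -0.09  1.49  0.    1.74  0.61]
```

View pics/s4.png

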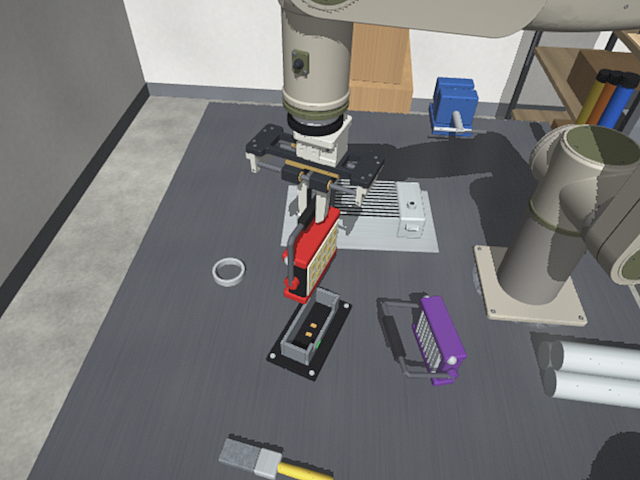

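The light hangs upright, clear of the empty dock (315,330); the bystanders look untouched. Next I'll carry it across to the weld.

Request:
arm_command(
  xyz=[
    [0,-1,0],
    [0,-2,0],
    [0,-3.5,0],
    [0,-4,0],
    [0,-4,0],
    [0,-4,0],
    [0,-4,0],
    [0,-4,0],
    [0,-4,0],
    [0,-3,0],
    [0,-1.6,0],
    [0,-0.8,0],
  ],
  turn=[
    [0,0,0],
    [0,0,0],
    [0,0,0],
    [0,0,0],
    [0,0,0],
    [0,0,0],
    [0,0,0],
    [0,0,0],
    [0,0,0],
    [0,0,0],
    [0,0,0],
    [0,0,0],
  ],
)

```text
t: 10.32
tool_pos: [0.493, -0.1776, 0.5247]
orientation: [-2.573, -1.8, 0.001]
force: [-0.1, -0.3, -5.2]
opening: 0.0138
```

Request:
arm_command(
  xyz=[
    [0,0,0],
    [0,0,0],
    [0,0,0],
    [0,0,0],
    [0,0,0],
    [0,0,0],
    [0,0,0],
    [0,0,0],
    [0,0,0],
    [0,0,0],
    [0,0,0],
    [0,0,0],
  ],
  turn=[
    [0,0,0],
    [-0.022,-0.061,0],
    [-0.022,-0.061,0],
    [-0.022,-0.061,0],
    [-0.022,-0.061,0],
    [-0.022,-0.061,0],
    [-0.022,-0.061,0],
    [-0.022,-0.061,0],
    [-0.022,-0.061,0],
    [-0.022,-0.061,0],
    [-0.022,-0.061,0],
    [-0.022,-0.061,0],
  ],
)

```text
t: 11.82
tool_pos: [0.4931, -0.1755, 0.5246]
orientation: [2.052, 1.44, 0.539]
force: [0.4, 0.6, -6.6]
opening: 0.0138
```

Run:
```python
from h import *
s,T,g=st(); W=np.array([.528,-.1885,.072])
print("tool tilt",np.degrees(np.arccos(-T[2,2])))
p=read_camera("side"); w=cloud(p); np.savez("s5.npz",w=w,f=p["frame"]); cv2.imwrite("pics/s5.png",cv2.resize(p["frame"][50:330,180:480,::-1],(640,597)))
c=read_camera("top"); np.savez("t5.npz",w=cloud(c),f=c["frame"])
lx=T[:,1] if T[2,1]>0 else -T[:,1]; lz=-T[:,2]; ly=np.cross(lz,lx)
lens=g-.022*lx-.106*lz; Rl=np.c_[lx,ly,lz]
print("axes",lx.round(3),ly.round(3),lz.round(3),"lens",lens.round(3),"weld in lens",((W-lens)@Rl).round(3))
```

```text
t 11.82 tcp [ 0.4931 -0.1755  0.5246] grasp [ 0.5959 -0.2122  0.3982] toolz [ 0.616 -0.22  -0.757] tooly hd -20.0 F [ 0.4  0.6 -6.6] M [ 0.43  1.25 -0.01] open 0.0138 q [-0.47 -0.45  1.88  0.1   1.01 -0.14]
tool tilt 40.826354788659735
axes [ 0.711 -0.259  0.654] [0.339 0.941 0.003] [-0.616  0.22   0.757] lens [ 0.645 -0.23   0.304] weld in lens [-0.246 -0.002 -0.094]
```

View pics/s5.png

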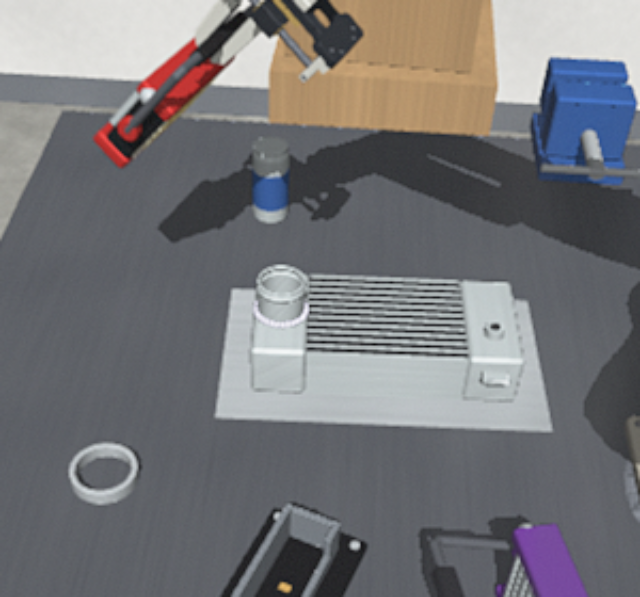

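The crop shows the light tipped (about 165,95), high above and beyond the neck (282,290), handle still in line with the body. Next I'll finish the tilt and lower it.

Request:
arm_command(
  xyz=[
    [0,0,-0.6],
    [0,0,-1.2],
    [0,0,-1.5],
    [0,-0.1,-1.5],
    [0.1,-0.1,-1.5],
    [0,0,-1.5],
    [0,0,-1.3],
    [0,0,-0.8],
    [0,0,-0.4],
    [0,0,0],
    [0,0,0],
  ],
  turn=[
    [-0.012,-0.033,0],
    [-0.012,-0.033,0],
    [0,0,0],
    [0,0,0],
    [0,0,0],
    [0,0,0],
    [0,0,0],
    [0,0,0],
    [0,0,0],
    [0,0,0],
    [0,0,0],
  ],
)

```text
t: 13.3
tool_pos: [0.4944, -0.179, 0.4232]
orientation: [1.996, 1.398, 0.581]
force: [-0.9, 0.7, -5.3]
opening: 0.0136
```

```bash
cat > chk.py <<'E'
from h import *
import sys
s,T,g=st(); W=np.array([.528,-.1885,.072])
lx=T[:,1] if T[2,1]>0 else -T[:,1]; lz=-T[:,2]; ly=np.cross(lz,lx)
lens=g-.022*lx-.106*lz; Rl=np.c_[lx,ly,lz]; org=g-.162*lz
print("lx",lx.round(3),"lens",lens.round(3),"weld in lens",((W-lens)@Rl).round(3),"beam/vert deg",np.degrees(np.arccos(lx[2])).round(1))
for n in ["side","top"]:
    p=read_camera(n); w=cloud(p); f=p["frame"].astype(int); np.savez(n+"F.npz",w=w,f=f); cv2.imwrite(f"pics/{n}{sys.argv[1]}.png",p["frame"][:,:,::-1])
    e=(w-org)@Rl   # all points in the predicted light frame
    box=(abs(e[...,0])<.06)&(abs(e[...,1])<.095)&(e[...,2]>-.04)&(e[...,2]<.15)
    red=box&(f[...,0]>90)&(f[...,1]<60)&(f[...,2]<60)
    q=e[red]; print(n,"n",box.sum(),red.sum(),"red in light frame min/max",np.percentile(q,[1,50,99],axis=0).round(3).tolist())
    for a,b in [(-.02,.03),(.085,.13)]:
        k=red&(e[...,2]>a)&(e[...,2]<b); 
        if k.sum()>10: print("  band",a,k.sum(),np.percentile(e[k],[2,50,98],axis=0).round(3).tolist())
E
python3 chk.py 6
```

```text
t 13.3 tcp [ 0.4944 -0.179   0.4232] grasp [ 0.6054 -0.219   0.3051] toolz [ 0.665 -0.24  -0.708] tooly hd -20.0 F [-0.9  0.7 -5.3] M [ 0.52  1.31 -0.01] open 0.0136 q [-0.48 -0.45  2.08  0.14  0.74 -0.19]
lx [ 0.665 -0.243  0.707] lens [ 0.661 -0.239  0.215] weld in lens [-0.202  0.002 -0.   ] beam/vert deg 45.0
side n 1137 510 red in light frame min/max [[-0.02, -0.023, 0.006], [0.006, 0.049, 0.112], [0.021, 0.086, 0.131]]
  band -0.02 80 [[-0.019, 0.051, 0.004], [0.004, 0.07, 0.012], [0.021, 0.073, 0.022]]
  band 0.085 364 [[-0.02, -0.023, 0.101], [0.007, 0.03, 0.112], [0.02, 0.072, 0.115]]
top n 2272 735 red in light frame min/max [[-0.017, -0.082, 0.006], [0.014, 0.038, 0.109], [0.025, 0.078, 0.118]]
  band -0.02 191 [[-0.014, -0.067, 0.006], [0.021, 0.009, 0.015], [0.025, 0.069, 0.024]]
  band 0.085 473 [[-0.016, -0.065, 0.098], [0.008, 0.042, 0.112], [0.024, 0.067, 0.117]]
```

The measured red bands lie within about 2–3 mm of where the light should be (x ±22, y ±70, z 0–112 mm), so it has not slipped. One final look after settling.

Request:
arm_command(
  xyz=[
    [0,0,0],
    [0,0,0],
    [0,0,0],
    [0,0,0],
    [0,0,0],
    [0,0,0],
    [0,0,0],
    [0,0,0],
  ],
  turn=[
    [0,0,0],
    [0,0,0],
    [0,0,0],
    [0,0,0],
    [0,0,0],
    [0,0,0],
    [0,0,0],
    [0,0,0],
  ],
)

```text
t: 14.4
tool_pos: [0.4942, -0.1789, 0.4224]
orientation: [1.997, 1.399, 0.58]
force: [0.1, 0.8, -6.2]
opening: 0.0134
```

```bash
python3 chk.py 7
python3 - <<'E'
from h import *
p=read_camera("side"); w=cloud(p)
for q in ["vband","brush","spray"]:
    for m in spotter.masks_of(p,q)[:1]:
        pts=w[m["pixels"]]; print(q,round(m["confidence"],2),np.nanmedian(pts,0).round(3))
E
```

```text
t 14.4 tcp [ 0.4942 -0.1789  0.4224] grasp [ 0.6051 -0.2189  0.3041] toolz [ 0.664 -0.24  -0.708] tooly hd -20.1 F [ 0.1  0.8 -6.2] M [ 0.44  1.37 -0.  ] open 0.0134 q [-0.48 -0.45  2.08  0.14  0.74 -0.19]
lx [ 0.665 -0.243  0.706] lens [ 0.661 -0.239  0.214] weld in lens [-0.201  0.002  0.   ] beam/vert deg 45.1
side n 1145 515 red in light frame min/max [[-0.02, -0.024, 0.006], [0.006, 0.047, 0.111], [0.021, 0.086, 0.136]]
  band -0.02 79 [[-0.019, 0.052, 0.005], [0.004, 0.07, 0.013], [0.021, 0.074, 0.021]]
  band 0.085 369 [[-0.019, -0.022, 0.1], [0.007, 0.03, 0.112], [0.02, 0.072, 0.115]]
top n 2262 722 red in light frame min/max [[-0.016, -0.081, 0.007], [0.014, 0.038, 0.109], [0.025, 0.078, 0.118]]
  band -0.02 178 [[-0.011, -0.067, 0.006], [0.021, 0.01, 0.015], [0.024, 0.069, 0.023]]
  band 0.085 475 [[-0.016, -0.065, 0.097], [0.009, 0.041, 0.112], [0.024, 0.067, 0.118]]
vband 0.98 [0.704 0.051 0.014]
brush 0.85 [0.554 0.46  0.017]
spray 0.6 [ 0.568 -0.466  0.068]
```

View pics/side7.png

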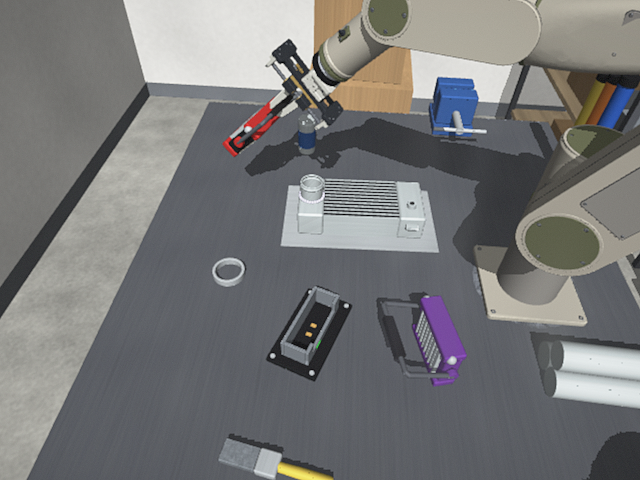

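The light is held tipped at (255,130), aimed down at the neck (312,188). The vband (229,271), brush and spray are where they were, so I'm handing the job in.

```bash
python3 -c "
from h import *
print(robot.close_job())"
```

```text
the job is handed in; nothing more can be done
None
```

I swung the handle upright with the light still seated in its dock. I then gripped the bar at 60 N, drew the light straight up and carried it over the intercooler. It is now held tipped at the weld, and the job was handed in at about 14.6 s.

- **Aim:** by the arm's pose, the beam is 45.1° from vertical and the lens is 214 mm up. The weld is 201 mm down the beam and about 2 mm off its axis. The depth images put the light within about 3 mm of that pose, so it has not slipped in the grip.
- **Handle:** depth points on its arm showed it upright before the lift. I judged it still upright afterwards by eye in the pictures.
- **Contact:** the wrist carries about 6 N, which is just the light's weight. The light looked well clear of the intercooler in every picture.
- **Bystanders:** brush and spray measured within 3 mm of their starting places. The V-band's measured centre differed by about 10 mm from the first reading, though it sits at the same pixels as in the picture taken after the lift. I put that down to which part of the ring was detected, not to movement.

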